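# Dry run of a locking clamp on a sherd

### The arm

A 6-joint arm with a two-finger parallel gripper is mounted at the origin on a cart in front of the work surface, level with it; the furniture and walls round the work are solid. World frame = base frame: x ahead of the robot, y to its left, z up, the work surface at z = 0. Lengths are in m, angles in rad, forces in N, time in s.
With the tool pointing down it reaches from about 0.375 to 0.9 m from the base axis. Payload 3.1 kg.
Tool frame: the origin (TCP) lies where the fingers leave the gripper's body, on its centre line; the fingertips stand 73 mm ahead of it and the grasp point (between the pads) lies 54 mm ahead of it; z points along the fingers, y is the line along which they close (so a half turn about z gives the same grasp; the last joint's range is limited). The gripper opens to 85 mm and grips with 20 to 120 N. Pads are 22 mm wide; open, the fingers measure 114 mm over their backs; the gripper's body (76 mm by 85 mm) begins 54 mm behind the grasp point. The pads swing forward as they close: fully open they stand 13 mm farther back than shut.
Start: joints at [-1.361, 0.527, 1.433, -0, 1.181, -0.178], TCP at [0.237, -0.578, 0.304] pointing down, gripper open.
Joint ranges: [-3.08, 3.08], [-0.75, 2.2], [0.22, 2.44], [-1.43, 4.57], [0, 2.65], [-2.85, 2.85]. Speed limits (rad/s): [2.79, 2.79, 3.14, 3.14, 3.14, 3.14].

### API

Orientations are given as a unit quaternion [x, y, z, w].
In Python, from station import manip gives the robot as it stands.
- The arm moves only by the shell command python3 -m crank 'ROWS' [FORCE]. ROWS is JSON, a list of rows, each an object with "dp": the shift along the tool's x, y, z normalised to -1 to 1, where 1 is 50 cm, a list of three; "delta_rot": the turn, a rotation vector about the tool's x, y, z normalised to -1 to 1, where 1 is 2 pi rad, a list of three; "fingers": the opening, from -1 (shut) to 1 (fully open). A call has 1 to 12 rows; each row shifts and turns the commanded pose from where the row before left it, along the tool's axes as they then stand; what a row does not reach is not made up. A row lasts 1/12 s, in which the tool goes at most 41.7 mm and 7.16 degrees, less where a joint would pass 70% of its speed; a pose out of reach is approached as far as the arm can. A call with a number of a shift or a turn outside -1 to 1 is refused whole. A call with a gripper value outside its range is refused whole. The fingers move at their own pace and stop on an object; FORCE is the grip in N (left out, the last holds). Time passes only in rows, so rows that do not move let the fingers close. It gives the time, the measured TCP pose, the force, the opening and the grip force at its end, in the units of the state.
- manip.sense(): the state, without advancing time (a new reading comes with each control period).
- manip.snapshot(name): name is "scene" or "top" or "wrist"; returns (picture, depth): 400x640x3 uint8, red, green, blue; 400x640 float32, m along the optical axis (not along the pixel's ray), 0 where there is no reading.
- manip.camera_model(name): a dict with "fx", "fy", "cx", "cy" (pixels), "origin" and "attitude" of the camera in the world. Camera axes: x right, y up, looking along -z (the intrinsics and any distortion apply to the point x, -y, -z); pixel columns grow to the right and rows downward; lengths in m; the calibration is good to about 2 mm. A picture is of the moment at which its call begins: read the wrist's pose just before it. camera_model takes no time and is no camera call; for the wrist camera it gives the pose at the moment of the call.
- manip.sign_off(): hands the job in; it is judged then, once.
The state is a dict: "t": time; "q": joint angles; "qd": joint speeds; "tau": joint torques, N m; "tcp_pos": TCP position; "tool_rot": TCP orientation; "force": force on the tool from outside, world axes, zero at the start; "ft_torque": the same for the moment, N m; "finger_gap": opening from 0.0 (shut) to 1.0 (fully open); "gripper_force": force on a finger pad.
Only numpy, scipy, OpenCV 4.12 (cv2) and the standard library are available. Lean on these libraries where they do the work, as an engineer would, in place of code of your own. Each camera call takes 0.05 s, during which the arm holds its last target. There are 200 camera calls.

### The job

Try out the locking clamp that stands round the upright pottery sherd before it is used for gluing: squeeze its two finger rings together until the ratchet catches and let go, so that it holds the sherd by itself. Then press the ridged tab behind its right-hand ring straight down to free the ratchet, so that the clamp springs fully open, and take your hand away. Leave the empty clamp beside it open and do not disturb the other things.

Things in the scene. Friction and masses are not known exactly. Their poses are not given: they have to be found in the camera images.
- clamp: The clamp to try out: a steel scissor-like locking clamp 280 mm long lying flat on a wooden stand fixed to the table, its jaws either side of an upright dark sherd (15 x 48 x 81 mm, top 98 mm above the table, at x = 141 to 189 mm). Origin on the table, under the middle between its two finger rings; x from the rings towards the jaws, y to the left seen from the rings, z up. Polished, slippery steel.
- clamp_rings (a point): Middle between the two rings, fixed, 62 mm above the table. The oval rings, 38 mm long in x, 18 mm wide, of 6 mm round bar, lie at x = -19 to 19 mm. Squeeze their flat outer sides along y from above. Width over both: 62 mm open, 46 mm at the first ratchet tooth, 41 mm at the second, 35 to 39 mm at the stop. A spring opens them; about 10 N a side closes them. Free below down to the board.
- clamp_pivot (a point): Top of the pivot pin in the middle of the clamp, 70 mm above the table, at x = 110 mm in the frame of clamp. The stand's board is 78 mm wide and 15 mm thick, from x = -15 to 200 mm.
- clamp_tab (a point): Centre of the top of the release tab: a flat ridged steel plate 30 (x) x 24 x 5 mm behind the right-hand (-y) ring, 64 mm above the table; it moves with that handle (x = -43, y = -28 mm open, y = -18 to -14 mm locked). Pushed straight down it yields like a spring, frees the ratchet after 5 mm, stops firmly after 12 mm; 4 to 8 N do. It then swings about 12 mm to the right and rises when let go.
- clamp_close (a joint): How far each handle of the clamp to try out has turned inward, rad (both move alike): 0 fully open, 0.07 at the first ratchet tooth (jaws on the sherd), 0.095 at the second, 0.103 at the stop. Either tooth holds it; let go, it falls back to the last tooth passed.
- clamp_press (a joint): How far the right-hand handle with the release tab is pressed down, rad: 0 at rest, about 0.03 when the teeth are free, 0.09 at the stop.
- spare: The other clamp: the same clamp and stand, the same axes and origin, but with nothing in the jaws. To be left alone.
- spare_close (a joint): Closing of the empty clamp, as for clamp_close; it stays at 0.
- dish: Small white finds dish 80 x 94 x 18 mm, loose, a bystander. Origin under its centre.
- stone: Brown river stone 47 x 93 x 39 mm, loose, a bystander. Origin under its centre.
- brush: Cleaning brush with a wooden handle 28 x 168 x 21 mm, loose, a bystander. Origin under its centre.
- marker: Black marker 12 x 125 x 12 mm, loose, a bystander. Origin under its centre.

How it is judged:
By the outcome, as a careful person would: the job done as asked, in the order asked, and still so for the second after the job is handed in, with the robot touching nothing.
It also fails if it takes over 42 s, if anything falls off the work surface, if the arm or the gripper's body presses on something with over 40 N, if the wrist force passes 120 N, or if a joint passes its speed limit or range.

## Working session

There is one attempt and no reset: what is moved stays moved. The work goes in short steps, Python scripts to look and compute and a shell command to move; the robot and the scene stay as the last step left them, time stands still between calls to the robot, and variables do not carry over. Pictures are saved under pics/ and viewed, at most 10 in all, crops included, and the job is handed in when it is done.

```bash
mkdir -p pics; ls
python3 - <<'E'
from station import manip
import cv2,numpy as np
for n in ("scene","top"):
    p,d=manip.snapshot(n); np.savez(f"{n}.npz",p=p,d=d)
    c=manip.camera_model(n); print(n,c)
    cv2.imwrite(f"pics/{n}.png",p[:,:,::-1])
s=manip.sense(); print(s)
E
```

```text
pics
scene {'fx': 381.700735241809, 'fy': 381.700735241809, 'cx': 321.1217195388143, 'cy': 199.11782391461585, 'origin': array([-0.08965353, -0.87511903,  0.70013341]), 'attitude': array([ 0.43039301, -0.1639336 , -0.30936918,  0.83197256])}
top {'fx': 401.7561342841718, 'fy': 401.7561342841718, 'cx': 318.4251032649524, 'cy': 199.4963507476301, 'origin': array([ 0.43825948, -0.18868348,  1.34095545]), 'attitude': array([-0.01317161,  0.03079414,  0.70831481, -0.70510167])}
{'t': 0.1, 'q': array([-1.36048139e+00,  5.28363557e-01,  1.43375760e+00,  2.80870296e-05,
        1.18140370e+00, -1.78490826e-01]), 'qd': array([-0.00086576, -0.00140686, -0.00417622, -0.00016056, -0.00028592,
       -0.00011526]), 'tau': array([ 2.37248951e-04, -4.43304992e+01, -1.78585660e+01, -2.46418485e-04,
        3.87879816e-03,  5.82813158e-06]), 'tcp_pos': array([ 0.23686024, -0.57784383,  0.30304254]), 'tool_rot': array([ 9.81163770e-01,  1.93175367e-01, -2.38661424e-06, -9.66186766e-04]), 'force': array([-0.31588594,  0.23660632,  0.36658377]), 'ft_torque': array([-0.00231612,  0.04548983,  0.03200385]), 'gripper_force': 0.0, 'finger_gap': 0.998891669962126}
```

View pics/top.png

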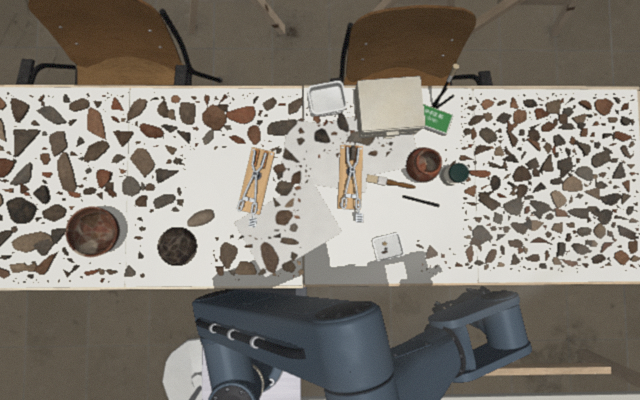

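View pics/scene.png

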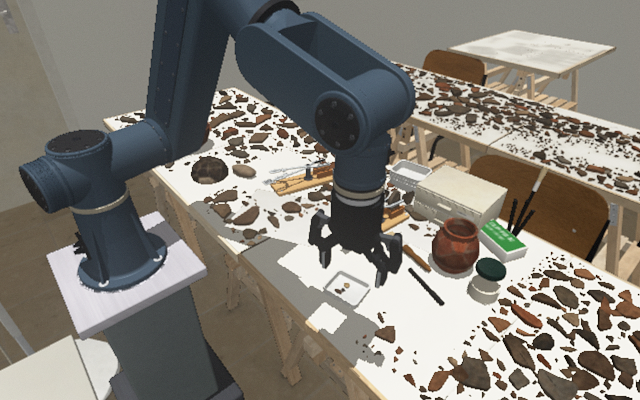

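The top view shows two clamps on boards, one around px (258,180) and one around (350,177). The rings and tabs are at the lower ends, near (251,215) and (357,212). In the scene view a dark upright piece stands near (308,172). I'll enlarge the clamps to find the one with the sherd.

Run:
```python
import cv2,numpy as np
p=np.load("top.npz")["p"][:,:,::-1]
cv2.imwrite("pics/crop.png",cv2.resize(p[138:238,228:378],None,fx=5.3,fy=5.3,interpolation=cv2.INTER_CUBIC))
```

```text
(no output)
```

View pics/crop.png

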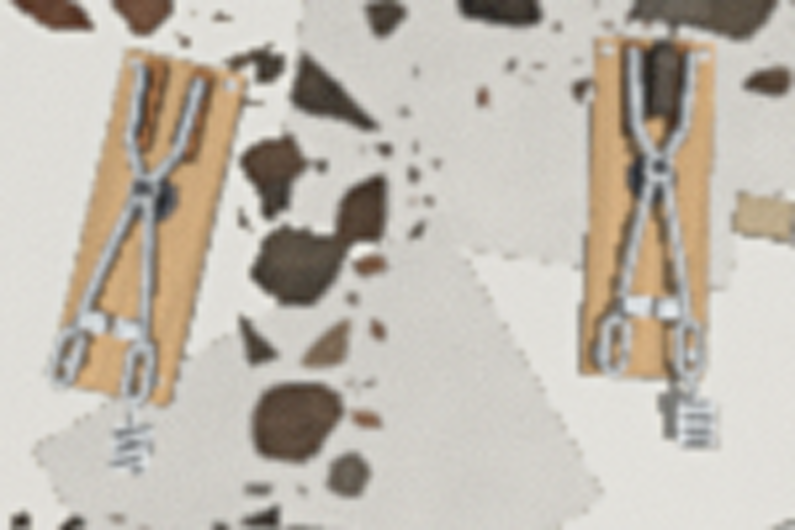

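The right-hand clamp holds the dark sherd, at crop (662,80). Its rings are at (613,345) and (688,347), its pivot at (658,170) and its tab at (697,424). The left clamp is the empty one.

```bash
cat > h.py <<'E'
import numpy as np
from scipy.spatial.transform import Rotation as R
def ray(c,u,v,z):
    d=R.from_quat(c["attitude"]).apply([(u-c["cx"])/c["fx"],-(v-c["cy"])/c["fy"],-1])
    o=np.array(c["origin"]); return o+d*(z-o[2])/d[2]
def proj(c,P):
    q=R.from_quat(c["attitude"]).inv().apply(np.array(P)-c["origin"]); return c["cx"]+c["fx"]*q[0]/-q[2], c["cy"]-c["fy"]*q[1]/-q[2]
E
python3 - <<'E'
from h import *
from station import manip
c=manip.camera_model("top"); d=np.load("top.npz")["d"]
P={}
for n,a,b,z in [("rl",613,345,.064),("rr",688,347,.064),("piv",658,170,.07),("tab",697,424,.064),("sherd",662,80,.098),("b0",580,373,.015),("b1",708,379,.015),("b2",597,38,.015),("b3",715,43,.015)]:
    u,v=228+(a+.5)/5.3-.5,138+(b+.5)/5.3-.5
    P[n]=ray(c,u,v,z); w=d[int(round(v)),int(round(u))]
    o=ray(c,u,v,c["origin"][2]-w) if 0 else None
    # height from depth
    r=R.from_quat(c["attitude"]).apply([(u-c["cx"])/c["fx"],-(v-c["cy"])/c["fy"],-1])
    print(n,P[n].round(4),"z by depth",(c["origin"][2]+r[2]*w).round(3))
m=(P["rl"]+P["rr"])/2; x=P["piv"]-m; print(m,np.linalg.norm(x[:2]),np.arctan2(x[1],x[0]),np.linalg.norm(P["rl"]-P["rr"]))
bx=(P["b2"]+P["b3"]-P["b0"]-P["b1"])/2; print("board",np.linalg.norm(bx),np.arctan2(bx[1],bx[0]))
yaw=np.arctan2(bx[1],bx[0]); e=np.array([np.cos(yaw),np.sin(yaw)]); n=np.array([-e[1],e[0]])
for k in P: q=P[k][:2]-m[:2]; print(k,(q@e).round(4),(q@n).round(4))
s=manip.sense(); M=R.from_quat(s["tool_rot"]).as_matrix(); print(M.round(3))
cw=manip.camera_model("wrist"); print(cw, (M.T@(cw["origin"]-s["tcp_pos"])).round(3))
E
```

```text
rl [ 0.5072 -0.2999  0.064 ] z by depth 0.019
rr [ 0.5058 -0.3451  0.064 ] z by depth 0.019
piv [ 0.6123 -0.3275  0.07  ] z by depth 0.068
tab [ 0.4595 -0.35    0.064 ] z by depth 0.069
sherd [ 0.662  -0.3274  0.098 ] z by depth 0.091
b0 [ 0.4925 -0.2834  0.015 ] z by depth -0.003
b1 [ 0.4884 -0.3634  0.015 ] z by depth -0.0
b2 [ 0.7037 -0.2958  0.015 ] z by depth 0.015
b3 [ 0.7005 -0.3704  0.015 ] z by depth 0.013
[ 0.50652649 -0.32250805  0.064     ] 0.10592212138966056 -0.047026800750400576 0.04525581382716397
board 0.21190021403309403 -0.04586743280449542
rl -0.0003 0.0226
rr 0.0003 -0.0226
piv 0.1059 -0.0001
tab -0.0457 -0.0296
sherd 0.1555 0.0023
b0 -0.0159 0.0385
b1 -0.0163 -0.0417
b2 0.1957 0.0357
b3 0.1959 -0.0389
[[ 0.925  0.379 -0.   ]
 [ 0.379 -0.925  0.002]
 [ 0.    -0.002 -1.   ]]
{'fx': 275.66010400658536, 'fy': 275.66010400658536, 'cx': 319.44413205088574, 'cy': 195.308449723163, 'origin': array([ 0.3102001 , -0.54894433,  0.3727968 ]), 'attitude': array([-0.12772446,  0.08612114, -0.55036012,  0.82059329])} [ 0.079  0.001 -0.07 ]
```

The points agree with the given sizes: ring spacing 45 mm, pivot about 108 mm out, tab 45 mm behind the rings, board about 80 mm wide. The clamp origin is therefore about (0.5035, -0.3225) with yaw -0.046. Next I'll move above it.

```bash
python3 -m crank '[{"dp":[0.0687,-0.027,0.01],"delta_rot":[0,0,0],"fingers":1},{"dp":[0.0687,-0.027,0.01],"delta_rot":[0,0,0],"fingers":1},{"dp":[0.0687,-0.027,0.01],"delta_rot":[0,0,0],"fingers":1},{"dp":[0.0687,-0.027,0.01],"delta_rot":[0,0,0],"fingers":1},{"dp":[0.0687,-0.027,0.01],"delta_rot":[0,0,0],"fingers":1},{"dp":[0.0687,-0.027,0.01],"delta_rot":[0,0,0],"fingers":1},{"dp":[0.0687,-0.027,0.01],"delta_rot":[0,0,0],"fingers":1},{"dp":[0.0687,-0.027,0.01],"delta_rot":[0,0,0],"fingers":1},{"dp":[0.0687,-0.027,0.01],"delta_rot":[0,0,0],"fingers":1},{"dp":[0.0687,-0.027,0.01],"delta_rot":[0,0,0],"fingers":1}]' 30
python3 -m crank '[{"dp":[0,0,0],"delta_rot":[0,0,0.0173],"fingers":1},{"dp":[0,0,0],"delta_rot":[0,0,0.0173],"fingers":1},{"dp":[0,0,0],"delta_rot":[0,0,0.0173],"fingers":1},{"dp":[0,0,0],"delta_rot":[0,0,0.0173],"fingers":1},{"dp":[0,0,0],"delta_rot":[0,0,0],"fingers":1},{"dp":[0,0,0],"delta_rot":[0,0,0],"fingers":1}]'
python3 - <<'E'
from h import *
import cv2
from station import manip
s=manip.sense();c=manip.camera_model("wrist"); p,d=manip.snapshot("wrist"); np.savez("w1.npz",p=p,d=d)
for P in ([.5035,-.3225,.062],[.6135,-.3275,.07],[.4595,-.35,.064]):
    u,v=proj(c,P); print(u,v)
cv2.imwrite("pics/w1.png",p[:,:,::-1]); print(c)
E
```

```text
t: 0.93
tcp_pos: [0.5045, -0.3216, 0.2533]
tool_rot: [0.981, 0.193, -0.0, -0.0]
force: [-0.2, -0.3, 0.0]
finger_gap: 0.999
gripper_force: 0.0
t: 1.43
tcp_pos: [0.5035, -0.323, 0.2536]
tool_rot: [1.0, -0.022, -0.0, -0.0]
force: [0.5, -0.2, -0.2]
finger_gap: 1.0
gripper_force: 0.0
318.2323722754527 191.08340016959835
318.35981760804776 68.50054455421473
346.76699115372656 231.37010989587586
{'fx': 275.66010400658536, 'fy': 275.66010400658536, 'cx': 319.44413205088574, 'cy': 195.308449723163, 'origin': array([ 0.58262141, -0.3269704 ,  0.32323444]), 'attitude': array([ 0.10691057, -0.11125787,  0.71346687, -0.68348873])}
```

View pics/w1.png

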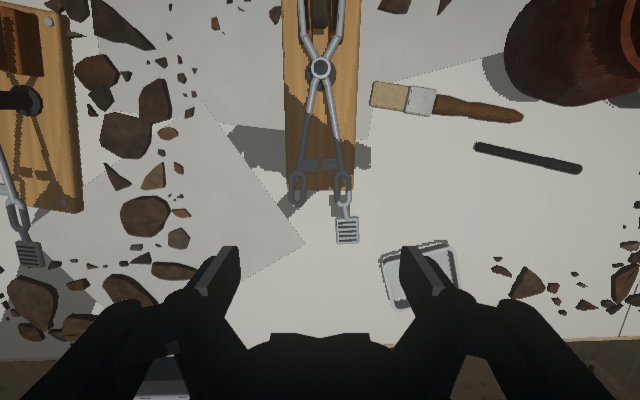

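The wrist view puts the rings at (297,189) and (343,190), the pivot at (320,68) and the tab at (347,229). All are within 2 px of prediction, so I'll descend and squeeze.

```bash
python3 -m crank '[{"dp":[0,0.001,0.056],"delta_rot":[0,0,0],"fingers":1},{"dp":[0,0,0.056],"delta_rot":[0,0,0],"fingers":1},{"dp":[0,0,0.056],"delta_rot":[0,0,0],"fingers":1},{"dp":[0,0,0.056],"delta_rot":[0,0,0],"fingers":1},{"dp":[0,0,0.03],"delta_rot":[0,0,0],"fingers":1},{"dp":[0,0,0.027],"delta_rot":[0,0,0],"fingers":1},{"dp":[0,0,0],"delta_rot":[0,0,0],"fingers":1},{"dp":[0,0,0],"delta_rot":[0,0,0],"fingers":1}]' 25
python3 -m crank '[{"dp":[0,0,0],"delta_rot":[0,0,0],"fingers":0.2},{"dp":[0,0,0],"delta_rot":[0,0,0],"fingers":0},{"dp":[0,0,0],"delta_rot":[0,0,0],"fingers":-0.1},{"dp":[0,0,0],"delta_rot":[0,0,0],"fingers":-0.2},{"dp":[0,0,0],"delta_rot":[0,0,0],"fingers":-0.3},{"dp":[0,0,0],"delta_rot":[0,0,0],"fingers":-0.3},{"dp":[0,0,0],"delta_rot":[0,0,0],"fingers":-0.3},{"dp":[0,0,0],"delta_rot":[0,0,0],"fingers":-0.3},{"dp":[0,0,0],"delta_rot":[0,0,0],"fingers":-0.3},{"dp":[0,0,0],"delta_rot":[0,0,0],"fingers":-0.3}]' 25
```

```text
t: 2.15
tcp_pos: [0.5033, -0.3236, 0.1128]
tool_rot: [1.0, -0.023, -0.001, -0.001]
force: [0.6, -0.5, -0.4]
finger_gap: 1.0
gripper_force: 0.0
t: 2.98
tcp_pos: [0.5031, -0.3229, 0.1142]
tool_rot: [1.0, -0.023, -0.001, -0.001]
force: [-2.6, 3.5, 5.3]
finger_gap: 0.414
gripper_force: 25.7
```

The gap is 35 mm, which is the stop, past both teeth. I'll let go, rise and look.

```bash
python3 -m crank '[{"dp":[0,0,0],"delta_rot":[0,0,0],"fingers":0.2},{"dp":[0,0,0],"delta_rot":[0,0,0],"fingers":1},{"dp":[0,0,0],"delta_rot":[0,0,0],"fingers":1},{"dp":[0,0,0],"delta_rot":[0,0,0],"fingers":1},{"dp":[0,0,0],"delta_rot":[0,0,0],"fingers":1},{"dp":[0,0,0],"delta_rot":[0,0,0],"fingers":1},{"dp":[0,0,-0.05],"delta_rot":[0,0,0],"fingers":1},{"dp":[0,0,-0.06],"delta_rot":[0,0,0],"fingers":1},{"dp":[0,0,-0.06],"delta_rot":[0,0,0],"fingers":1},{"dp":[0,0,-0.05],"delta_rot":[0,0,0],"fingers":1},{"dp":[0,0,0],"delta_rot":[0,0,0],"fingers":1},{"dp":[0,0,0],"delta_rot":[0,0,0],"fingers":1}]'
python3 - <<'E'
from h import *
import cv2
from station import manip
c=manip.camera_model("wrist"); p,d=manip.snapshot("wrist")
for P in ([.5035,-.3235,.062],[.4595,-.3375,.064]): print(proj(c,P))
cv2.imwrite("pics/w2.png",cv2.resize(p[40:290,200:450,::-1],None,fx=2.4,fy=2.4,interpolation=cv2.INTER_CUBIC)); np.savez("w2.npz",p=p,d=d)
E
```

```text
t: 3.98
tcp_pos: [0.5043, -0.3243, 0.2251]
tool_rot: [1.0, -0.023, 0.002, 0.001]
force: [0.0, 0.3, -0.3]
finger_gap: 1.002
gripper_force: 0.0
(np.float64(317.2358179011483), np.float64(201.8014570125769))
(np.float64(334.46088366769635), np.float64(246.36323675137294))
```

View pics/w2.png

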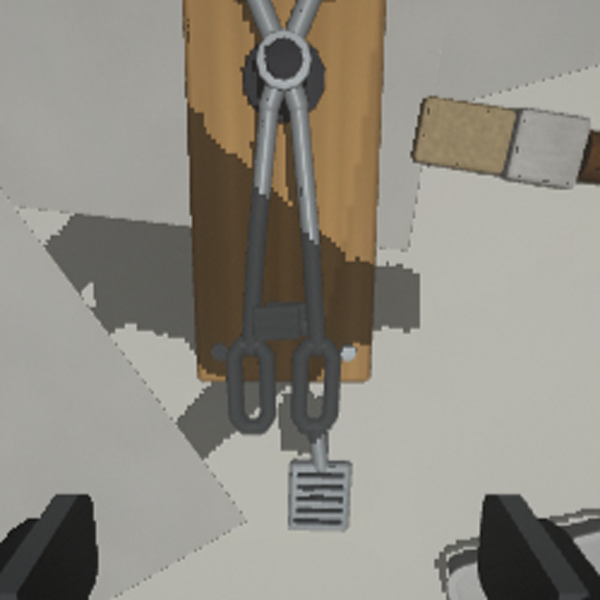

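Released, the clamp stays locked: the ring centres are about 23 mm apart at crop (251,387) and (315,387), so it is 41 mm wide, on the second tooth. The tab centre is at crop (320,495), which is world (0.4595, -0.3365). I'll shut the fingers and hover over the tab, slightly to its right.

```bash
python3 -m crank '[{"dp":[-0.044,0.018,0],"delta_rot":[0,0,0],"fingers":-1},{"dp":[-0.044,0.018,0],"delta_rot":[0,0,0],"fingers":-1},{"dp":[0,0,0],"delta_rot":[0,0,0],"fingers":-1},{"dp":[0,0,0],"delta_rot":[0,0,0],"fingers":-1},{"dp":[0,0,0],"delta_rot":[0,0,0],"fingers":-1},{"dp":[0,0,0],"delta_rot":[0,0,0],"fingers":-1},{"dp":[0,0,0.05],"delta_rot":[0,0,0],"fingers":-1},{"dp":[0,0,0.05],"delta_rot":[0,0,0],"fingers":-1},{"dp":[0,0,0.03],"delta_rot":[0,0,0],"fingers":-1},{"dp":[0,0,0.02],"delta_rot":[0,0,0],"fingers":-1},{"dp":[0,0,0],"delta_rot":[0,0,0],"fingers":-1},{"dp":[0,0,0],"delta_rot":[0,0,0],"fingers":-1}]'
python3 - <<'E'
from h import *
import cv2
from station import manip
c=manip.camera_model("wrist"); print(manip.sense()["tcp_pos"]); p,d=manip.snapshot("wrist")
cv2.imwrite("pics/w3.png",cv2.resize(p[150:400,200:450,::-1],None,fx=2.4,fy=2.4,interpolation=cv2.INTER_CUBIC))
E
```

```text
t: 5.03
tcp_pos: [0.4593, -0.3394, 0.1481]
tool_rot: [1.0, -0.023, -0.0, -0.0]
force: [1.5, 0.2, 1.5]
finger_gap: 0.001
gripper_force: 0.0
[ 0.45926692 -0.33944996  0.14806612]
```

View pics/w3.png

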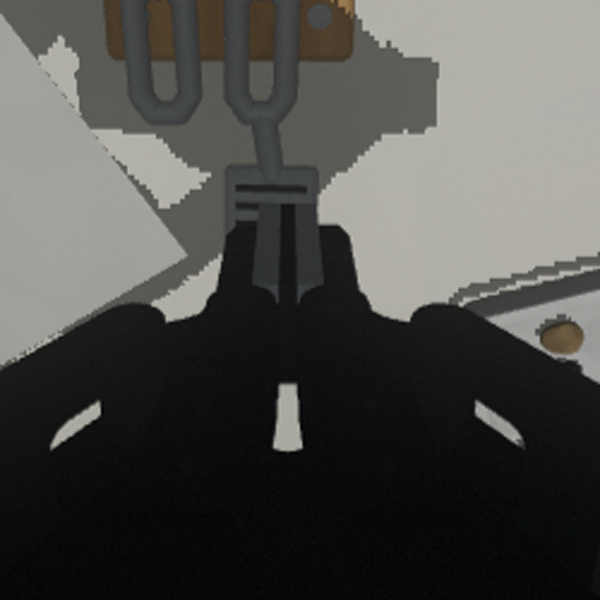

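The shut fingertips, at about (288,205), sit over the tab, at (225–318, 165 and below), clear of the ring. Now I'll press in small steps.

```bash
python3 -m crank '[{"dp":[0,0,0.01],"delta_rot":[0,0,0],"fingers":-1},{"dp":[0,0,0.01],"delta_rot":[0,0,0],"fingers":-1},{"dp":[0,0,0.006],"delta_rot":[0,0,0],"fingers":-1},{"dp":[0,0,0.004],"delta_rot":[0,0,0],"fingers":-1},{"dp":[0,0,0],"delta_rot":[0,0,0],"fingers":-1}]'
python3 -m crank '[{"dp":[0,0,0.004],"delta_rot":[0,0,0],"fingers":-1},{"dp":[0,0,0.002],"delta_rot":[0,0,0],"fingers":-1},{"dp":[0,0,0],"delta_rot":[0,0,0],"fingers":-1},{"dp":[0,0,0],"delta_rot":[0,0,0],"fingers":-1}]'
```

```text
t: 5.5
tcp_pos: [0.459, -0.3401, 0.1336]
tool_rot: [1.0, -0.023, 0.0, 0.0]
force: [0.8, -0.6, 3.4]
finger_gap: 0.002
gripper_force: 1.4
t: 5.83
tcp_pos: [0.4591, -0.34, 0.1307]
tool_rot: [1.0, -0.023, 0.0, 0.0]
force: [0.9, -1.4, 2.8]
finger_gap: 0.0
gripper_force: 1.7
```

```bash
python3 -m crank '[{"dp":[0,0,0.004],"delta_rot":[0,0,0],"fingers":-1},{"dp":[0,0,0.003],"delta_rot":[0,0,0],"fingers":-1},{"dp":[0,0,0],"delta_rot":[0,0,0],"fingers":-1},{"dp":[0,0,0],"delta_rot":[0,0,0],"fingers":-1},{"dp":[0,0,0],"delta_rot":[0,0,0],"fingers":-1},{"dp":[0,0,0],"delta_rot":[0,0,0],"fingers":-1}]'
python3 - <<'E'
from station import manip
import cv2
p,d=manip.snapshot("wrist")
cv2.imwrite("pics/w4.png",cv2.resize(p[100:350,200:450,::-1],None,fx=2.4,fy=2.4,interpolation=cv2.INTER_CUBIC))
E
```

```text
t: 6.33
tcp_pos: [0.4591, -0.3399, 0.1271]
tool_rot: [1.0, -0.023, 0.0, 0.0]
force: [1.4, -1.7, 3.5]
finger_gap: -0.003
gripper_force: 2.1
```

View pics/w4.png

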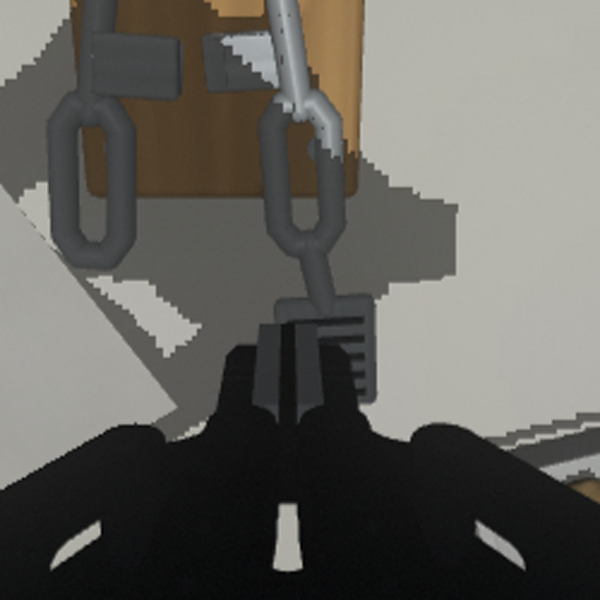

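The ratchet plates are apart and the rings are wide, at (92,180) and (305,175), so the clamp has sprung open. I'll lift straight up and check.

```bash
python3 -m crank '[{"dp":[0,0,-0.02],"delta_rot":[0,0,0],"fingers":-1},{"dp":[0,0,-0.04],"delta_rot":[0,0,0],"fingers":-1},{"dp":[0,0,-0.06],"delta_rot":[0,0,0],"fingers":-1},{"dp":[0,0,-0.06],"delta_rot":[0,0,0],"fingers":-1},{"dp":[0,0,-0.06],"delta_rot":[0,0,0],"fingers":-1},{"dp":[0,0,-0.02],"delta_rot":[0,0,0],"fingers":-1},{"dp":[0,0,0],"delta_rot":[0,0,0],"fingers":-1},{"dp":[0,0,0],"delta_rot":[0,0,0],"fingers":-1},{"dp":[0,0,0],"delta_rot":[0,0,0],"fingers":-1}]'
python3 - <<'E'
from station import manip
from h import *
import cv2
c=manip.camera_model("wrist");p,d=manip.snapshot("wrist")
y=-.046;e=np.array([np.cos(y),np.sin(y)]);n=np.array([-e[1],e[0]]);o=np.array([.5035,-.3235])
for X,Y,z in ((0,.022,.065),(0,-.022,.065),(-.043,-.028,.064)): print("open expects",(2*(np.array(proj(c,[*(o+X*e+Y*n),z]))-[190,60])).round())
cv2.imwrite("pics/w5.png",cv2.resize(p[60:340,190:490,::-1],None,fx=2,fy=2,interpolation=cv2.INTER_CUBIC))
E
```

```text
t: 7.13
tcp_pos: [0.4578, -0.3385, 0.2551]
tool_rot: [1.0, -0.023, -0.002, -0.002]
force: [0.5, 1.0, -0.4]
finger_gap: 0.003
gripper_force: 0.0
open expects [175. 170.]
open expects [269. 170.]
open expects [281. 258.]
```

View pics/w5.png

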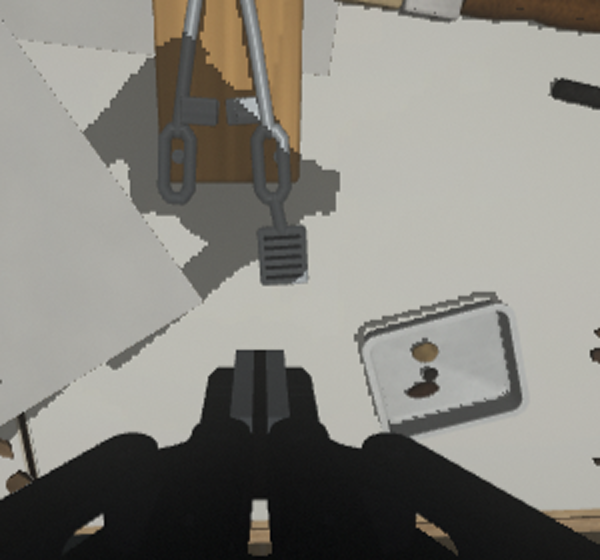

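The rings are at (177,163) and (271,163), 94 px apart as expected for fully open, and the tab is back up at (283,255). The hand is clear, so I'll hand in.

```bash
python3 -c "from station import manip; print(manip.sign_off())"
```

```text
the job is handed in; nothing more can be done
None
```

The clamp was squeezed until it locked on the second ratchet tooth and held the sherd by itself. Pressing the tab then freed it, it sprang fully open, the hand was taken away and the job was handed in at about 7 s; the spare clamp and the other things were not touched.

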